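# Lay the pipe rest down on the sawing bed

## Task

Lay the red pipe rest on the black sawing bed with its groove upward, without lifting or carrying it: slide it upright until its foot butts squarely against the bed's low yellow nose, then push it high so that it tips over the nose onto its side. Then slide it along the bed until it meets the brass pad of the end stop, press it home there with about 10 N for a second, and leave it lying there, square to the stop. Never push it harder than 20 N, and leave the other things on the bench where they are.

Things in the scene. Friction and masses are not known exactly. Their poses are not given: they have to be found in the camera images.
- rest: the pipe rest: red hardwood block, 60 (its x) x 90 (y) x 100 mm (z), 0.33 to 0.55 kg, standing on end on the bench a few cm before the bed's nose, up to 0.2 rad out of square. Origin: centre of its foot, the end it stands on; z from foot to crown; x from the grooved face to the plain face, which is turned to the bed
- rest_mid (a point): centre of the rest, 50 mm above its foot; same axes. The grooved face (x = -30 mm) has a wood-coloured V groove 34 mm wide, 16 mm deep along its whole length, mid-width; two flat cheeks 28 mm wide beside it. Sliding it takes 1 to 5 N (varies); pushed high while standing free, it may tip before it slides. Its paint grips: pads that do not rise with the tipping face are dragged up
- rest_crown (a point): centre of the crown (top end) of the rest, 100 mm from its foot; same axes
- bed: fixed bed plate, black rubber top, blue sides, 250 (x) x 150 mm (y), 14 mm thick; its near edge, marked yellow, is the low nose, an upright step 14 mm high at x = 0. Origin: on the bench at the middle of that edge; x runs along the bed from the nose to the end stop, y across, z up. The bench before the nose is flat, height 0
- stop: fixed steel stop plate across the bed, 140 mm wide, 40 mm high, 155 to 185 mm from the nose. Origin: middle of the lower edge of its face towards the nose, on the bed's surface; x points away from the nose. It carries a brass pad 130 mm wide, its face square to x, screwed out to between 12 and 28 mm before the plate: that setting is locked, rigid and not reported, to be found by feel or sight
- spool: solder spool, yellow flanges, 52 mm across, 46 mm high; origin under its middle. Bystander, leave alone
- elbow_a: copper pipe elbow lying flat, legs about 50 mm, tube 25 mm thick; origin under its middle. Bystander, leave alone
- elbow_b: second copper pipe elbow, same size; origin under its middle. Bystander, leave alone
- deburrer: red round pipe deburrer, 46 mm across, 42 mm high; origin under its middle. Bystander, leave alone
- flux: low flux tin, 60 mm across, 40 mm high; origin under its middle. Bystander, leave alone
- hammer: hammer, 280 mm long, lying flat; origin near the middle of its length. Bystander, leave alone
- driver: screwdriver, 200 mm long, black handle, lying flat; origin near the middle of its length. Bystander, leave alone
Things that resemble listed ones, but are neither listed nor needed, are in the scene too. Of the things that look like the rest, take the one that is farthest to the robot's right at the start.

How it is judged:
By the outcome, as a careful person would: the job done as asked, in the order asked, and still so for the second after the job is handed in, with the robot touching nothing.
It also fails if it takes over 72 s, if anything falls off the work surface, if the arm or the gripper's body presses on something with over 40 N, if the wrist force passes 120 N, or if a joint passes its speed limit or range.

## Robot

A 6-joint arm with a two-finger parallel gripper is mounted at the origin on the work surface. World frame = base frame: x ahead of the robot, y to its left, z up, the work surface at z = 0. Lengths are in m, angles in rad, forces in N, time in s.
With the tool pointing down it reaches from about 0.275 to 0.825 m from the base axis. Payload 5.2 kg.
Tool frame: the origin (TCP) lies at the very end of the fingers, on their centre line; the grasp point (between the pads) lies 19 mm behind it; z points along the fingers, y is the direction in which the jaws open and shut (so a half turn about z gives the same grasp; the last joint's range is limited). The gripper opens to 93 mm and grips with 3 to 60 N. Pads are 15 mm wide; open, the fingers measure 128 mm over their backs; the gripper's body (75 mm by 188 mm) begins 65 mm behind the grasp point.
Start: joints at [-1.316, 0.259, 1.535, -0, 1.348, -0.203], TCP at [0.243, -0.493, 0.185] pointing down, gripper open.
Joint ranges: [-3.14, 3.14], [-0.91, 2.08], [0.19, 2.58], [-1.22, 4.36], [0.22, 2.71], [-3.12, 3.12]. Speed limits (rad/s): [2.57, 2.57, 3.14, 3.14, 3.14, 3.14].

## Interface

Orientations are given as a rotation vector (axis times angle).
In Python, from workcell import robot gives the robot as it stands.
- The arm moves only by the tool step_arm, never from a script. Its argument "moves" is a list of rows, each a list of 5 numbers: the opening, from -1 (shut) to 1 (fully open), so that 0 is half open, then the shift along the world's x, y, z scaled (see below), then the turn about the world's z scaled (see below). A call has 1 to 12 rows; each row shifts and turns the commanded pose from where the row before left it; what a row does not reach is not made up. The controller multiplies each number of a shift by 0.04 m and each number of a turn by 8 degrees. A row lasts 1/8 s, in which the tool goes at most 62.5 mm and 10.7 degrees, less where a joint would pass 70% of its speed; a pose out of reach is approached as far as the arm can. A call with a number of a shift or a turn outside -1 to 1 is refused whole. A call with a gripper value outside its range is refused whole. The fingers move at their own pace and stop on an object; "squeeze" is the grip in N (left out, the last holds). Time passes only in rows, so rows that do not move let the fingers close. It gives the time, the measured TCP pose, the force and the opening at its end, in the units of the state.
- robot.observe(): the state, without advancing time (a new reading comes with each control period).
- robot.snapshot(name): name is "side" or "top" or "wrist"; returns a dict with "frame" (420x560x3 uint8, red, green, blue), "z_map" (420x560 float32, m along the optical axis (not along the pixel's ray), 0 where there is no reading), "vfov" (degrees; the focal length in pixels is half the picture's height over the tangent of half this angle, whatever the lens; pixels are square), "cx", "cy" (the principal point, pixels), "D" ([k1, k2, p1, p2, k3] as OpenCV has them; the pictures are not rectified), "rvec" (rotation vector, rad) and "tvec" (3), from world to camera coordinates, as OpenCV has them; the wrist camera has in their place "T_tool_cam" (4x4, takes a point from camera to tool coordinates, whose origin is the TCP and whose axes are the flange's). Camera axes: x right, y down, z forward; pixel columns grow to the right and rows downward; lengths in m; the calibration is good to about 2 mm. A picture is of the moment at which its call begins: read the wrist's pose just before it.
- robot.hand_in(): hands the job in, once; it reports no verdict.
The state is a dict: "t": time; "q": joint angles; "qd": joint speeds; "effort": joint torques, N m; "position": TCP position; "tool_rot": TCP orientation; "force": force on the tool from outside, world axes, zero at the start; "moment": the same for the moment, N m; "grip_width": opening from 0.0 (shut) to 1.0 (fully open).
Only numpy, scipy, OpenCV 4.12 (cv2) and the standard library are available. Lean on these libraries where they do the work, as an engineer would, in place of code of your own. Each camera call takes 0.05 s, during which the arm holds its last target.

## Working session

There is one attempt and no reset: what is moved stays moved. The work goes in short steps, Python scripts to look and compute and a tool call to move; the robot and the scene stay as the last step left them, time stands still between calls to the robot, and variables do not carry over. Pictures are saved under pics/ and viewed, and the job is handed in when it is done.

Besides the shell and the picture viewer there is one more tool, called after "Call:" as name(argument=value, ...), one argument or row to a line, values as JSON. step_arm: Moves the arm, as the interface text tells. Its arguments: {"type":"object","properties":{"moves":{"type":"array"},"squeeze":{"type":"number"}},"required":["moves"]}

```bash
ls; mkdir -p pics
cat > h.py <<'E'
import numpy as np, cv2
from workcell import robot
def snap(n,save=None):
    o=robot.observe(); s=robot.snapshot(n); s['o']=o
    if save: cv2.imwrite(f'pics/{save}.png',s['frame'][:,:,::-1])
    np.save(f'/tmp/{save}.npy',s,allow_pickle=True)
    return s
def load(n): return np.load(f'/tmp/{n}.npy',allow_pickle=True).item()
def cam(s):
    h=s['frame'].shape[0]; f=h/2/np.tan(np.radians(s['vfov'])/2)
    K=np.array([[f,0,s['cx']],[0,f,s['cy']],[0,0,1]]); 
    if 'rvec' in s:
        R=cv2.Rodrigues(np.array(s['rvec'],float))[0]; t=np.array(s['tvec'],float).ravel()
        Rc=R.T; c=-R.T@t
    else:
        Rt=cv2.Rodrigues(np.array(s['o']['tool_rot'],float))[0]; T=s['T_tool_cam']
        Rc=Rt@T[:3,:3]; c=Rt@T[:3,3]+np.array(s['o']['position'])
    return K,np.array(s['D'],float),Rc,c
def ray(s,px):
    K,D,Rc,c=cam(s); p=cv2.undistortPoints(np.array(px,float).reshape(-1,1,2),K,D).reshape(-1,2)
    d=np.c_[p,np.ones(len(p))]; return c,d@Rc.T
def at_z(s,px,z):
    c,d=ray(s,px); return c+d*((z-c[2])/d[:,2])[:,None]
def by_depth(s,px):
    c,d=ray(s,px); z=np.array([s['z_map'][int(round(v)),int(round(u))] for u,v in px]); return c+d*z[:,None]
def proj(s,P):
    K,D,Rc,c=cam(s); R=Rc.T; return cv2.projectPoints(np.array(P,float).reshape(-1,1,3),cv2.Rodrigues(R)[0],-R@c,K,D)[0].reshape(-1,2)
E
python3 - <<'E'
from h import *
o=robot.observe(); print(o)
for n in ['top','side','wrist']:
    s=snap(n,n+'0'); print(n,cam(s)[3],s['vfov'],s['D'])
E
```

```text
pics
{'t': 0.0, 'q': array([-1.31581035e+00,  2.59347212e-01,  1.53604779e+00,  6.34276630e-06,
        1.34798891e+00, -2.02821015e-01]), 'qd': array([-1.68125788e-03, -5.21039198e-04, -9.70543580e-04,  4.40957387e-04,
        1.25544130e-03, -3.03352109e-05]), 'effort': array([ 8.92603111e-05, -4.37303603e+01, -2.84006238e+01,  7.19729997e-02,
        4.15747461e-02, -1.50473306e-04]), 'position': array([ 0.24295205, -0.49277747,  0.18412965]), 'tool_rot': array([-3.05790309e+00, -7.12449522e-01,  6.36320127e-05]), 'force': array([-0.3363546 ,  0.62268491,  0.78689957]), 'moment': array([0.006534  , 0.03706713, 0.00158156]), 'grip_width': 1.0033561989147128}
top [0.36409165 0.01255426 1.33779696] 42.40631662985665 [-0.09910066  0.          0.          0.          0.        ]
side [0.21646232 1.01084427 0.65452123] 49.97837116851524 [-0.02704318  0.          0.          0.          0.        ]
wrist [ 0.30425122 -0.46252239  0.38442933] 58.14543621357684 [-0.10161846  0.          0.          0.          0.        ]
```

View pics/top0.png

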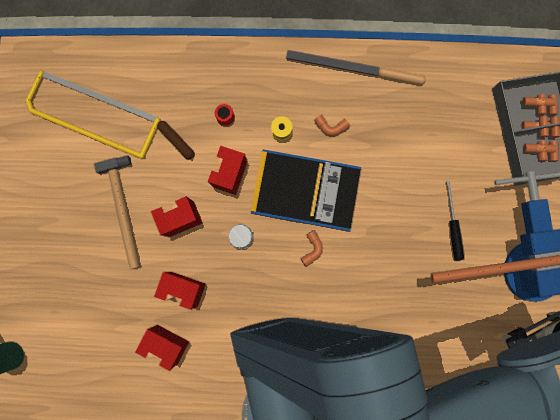

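View pics/side0.png

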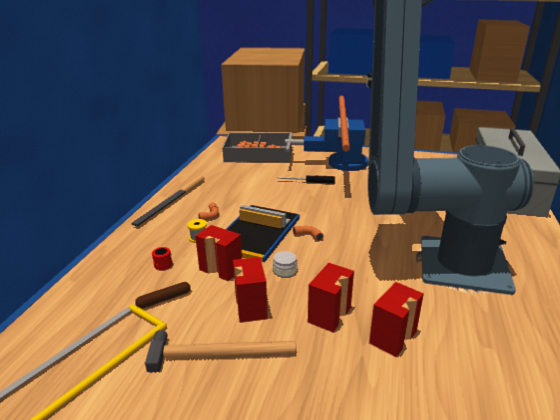

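View pics/wrist0.png

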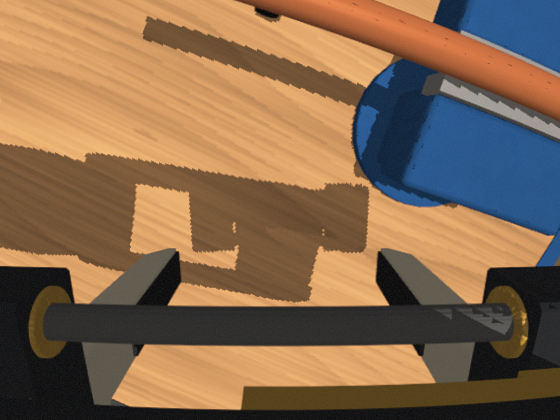

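Candidates that look like the rest in the top view are red blocks at (228,170), (177,216), (180,290) and (162,347); the red deburrer at (224,114) is round. The image's right is the robot's right (-y), so I choose (228,170), which also stands before the yellow nose. Next is a close crop to check that choice and measure it.

Run:
```python
from h import *
s=load('top0')
im=s['frame'][90:270,190:370,::-1]
cv2.imwrite('pics/crop0.png',cv2.resize(im,None,fx=3.33,fy=3.33,interpolation=cv2.INTER_CUBIC))
s2=load('side0')
cv2.imwrite('pics/crop0s.png',cv2.resize(s2['frame'][190:300,170:310,::-1],None,fx=5,fy=5,interpolation=cv2.INTER_CUBIC))
px=[(228,170),(177,216),(180,290),(162,347),(224,114),(282,127),(331,126),(240,236),(313,247)]
print(np.round(by_depth(s,px),3))
```

```text
[[ 0.58   0.155  0.1  ]
 [ 0.47   0.27   0.1  ]
 [ 0.301  0.257  0.099]
 [ 0.171  0.293  0.101]
 [ 0.73   0.177  0.039]
 [ 0.699  0.033  0.042]
 [ 0.716 -0.09  -0.003]
 [ 0.43   0.128  0.037]
 [ 0.409 -0.049 -0.002]]
```

View pics/crop0.png

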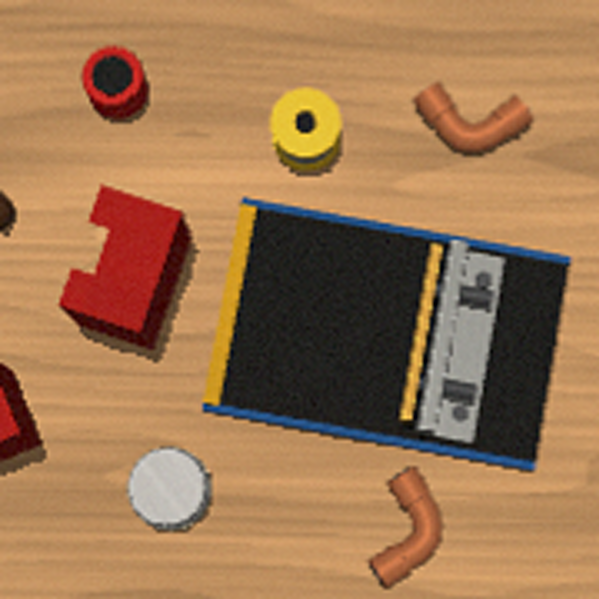

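View pics/crop0s.png

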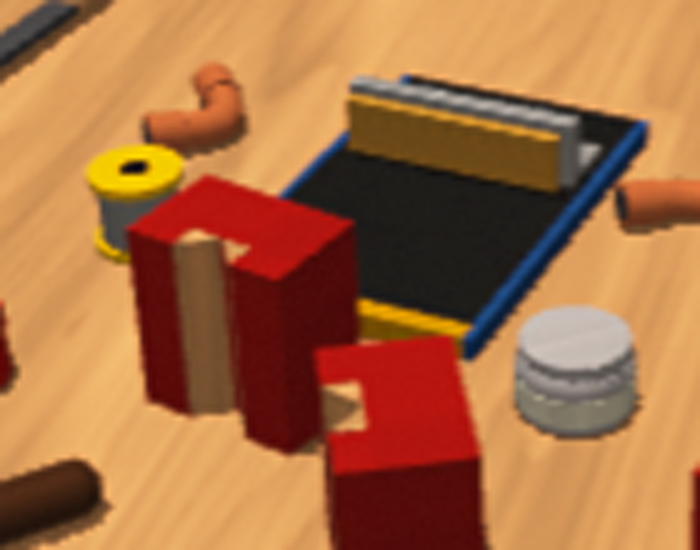

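Run:
```python
from h import *
s=load('top0')
f=lambda L:(np.array(L,float)+.5)/3.33-.5+[190,90]
b=at_z(s,f([(243,201),(571,260),(536,469),(204,408)]),0.014)
print(np.round(b,4)); print('bed len',np.linalg.norm(b[1]-b[0]),np.linalg.norm(b[2]-b[3]),'w',np.linalg.norm(b[0]-b[3]),np.linalg.norm(b[1]-b[2]))
xa=((b[1]-b[0])+(b[2]-b[3]))[:2]; ya=((b[0]-b[3])+(b[1]-b[2]))[:2]
print('bed yaw',np.arctan2(xa[1],xa[0]),np.arctan2(-ya[0],ya[1]),'nose mid',(b[0]+b[3])/2, 'center',b.mean(0))
r=at_z(s,f([(104,185),(187,213),(143,333),(61,303)]),0.1)
print(np.round(r,4),[np.linalg.norm(r[i]-r[(i+1)%4]) for i in range(4)])
xr=((r[1]-r[0])+(r[2]-r[3]))[:2]; yr=((r[0]-r[3])+(r[1]-r[2]))[:2]
print('rest yaw',np.arctan2(xr[1],xr[0]),np.arctan2(-yr[0],yr[1]),'c',r.mean(0))
# refine: color mask on red top via depth
K,D,Rc,c=cam(s)
def cloud(x0,x1,y0,y1):
    v,u=np.mgrid[y0:y1,x0:x1]; px=np.c_[u.ravel(),v.ravel()].astype(float)
    cc,d=ray(s,px); z=s['z_map'][y0:y1,x0:x1].ravel(); return px,cc+d*z[:,None]
px,P=cloud(200,260,130,210)
m=(P[:,2]>0.093)&(P[:,2]<0.108)
q=cv2.minAreaRect(P[m,:2].astype(np.float32)); print(q,P[m].mean(0),m.sum())
px,P=cloud(300,350,150,235)
m=(P[:,2]>0.043)&(P[:,2]<0.07)
print('stop',cv2.minAreaRect(P[m,:2].astype(np.float32)),np.median(P[m,2]))
# pad
p=at_z(s,f([(431,243),(443,245),(412,420),(400,418)]),0.05); 
yaw=np.arctan2(xa[1],xa[0]); X=np.array([np.cos(yaw),np.sin(yaw)]);Y=np.array([-X[1],X[0]])
o=((b[0]+b[3])/2)[:2]
print('pad in bed',np.c_[(p[:,:2]-o)@X,(p[:,:2]-o)@Y]); print('rest in bed',np.c_[(r[:,:2]-o)@X,(r[:,:2]-o)@Y])
for n,q in dict(spool=(304,122),flux=(170,487),deb=(113,77)).items():
    a=at_z(s,f([q]),.042)[0]; print(n,a,(a[:2]-o)@X,(a[:2]-o)@Y)
```

```text
[[ 0.6468  0.0805  0.014 ]
 [ 0.6072 -0.1651  0.014 ]
 [ 0.4506 -0.1402  0.014 ]
 [ 0.4907  0.1053  0.014 ]]
bed len 0.24882188125270474 0.24878967884324155 w 0.15801777365108136 0.15851032147538205
bed yaw -1.731633938794391 -1.7284841883421107 nose mid [0.5687554  0.09293038 0.014     ] center [ 0.5488329  -0.02986684  0.014     ]
[[0.638  0.1739 0.1   ]
 [0.6191 0.1151 0.1   ]
 [0.5339 0.1431 0.1   ]
 [0.5538 0.201  0.1   ]] [np.float64(0.0618449997230025), np.float64(0.08975049445484991), np.float64(0.06122447160082044), np.float64(0.08846726106525347)]
rest yaw -1.8920801771589593 -1.8853420819320776 c [0.58622264 0.15827662 0.1       ]
((0.5866654515266418, 0.16054081916809082), (0.06166253238916397, 0.09128589183092117), 72.65217590332031) [0.58560132 0.15894811 0.09941402] 950
stop ((0.5422695875167847, -0.07426325976848602), (0.050766754895448685, 0.14014887809753418), 80.70785522460938) 0.051864679971473704
pad in bed [[ 0.14270028  0.06580279]
 [ 0.15152039  0.06593015]
 [ 0.15171844 -0.06357219]
 [ 0.14299473 -0.06370673]]
rest in bed [[-0.09105383  0.05542793]
 [-0.02990363  0.04618365]
 [-0.04395557 -0.04245999]
 [-0.1042875  -0.03204393]]
spool [0.70096375 0.03575401 0.042     ] 0.035265907871265476 0.13965851597566542
flux [0.43043011 0.12630867 0.042     ] -0.010795376577996901 -0.14188536038053118
deb [0.73256654 0.17782067 0.042     ] -0.11002819951547534 0.14810214430761245
```

The crop shows the chosen block standing with its V groove on the side away from the bed, plain face to the nose. The crown corners in the crop are (104,185), (187,213), (143,333) and (61,303), which measure 61 x 89 mm at z=0.1, as they should. Next I check clearances near the approach: saw handle, second block and vise pipe.

Run:
```python
from h import *
s=load('top0')
px=[(192,157),(186,150),(424,281),(480,272),(540,265),(540,230),(535,200),(515,185)]
print(np.round(by_depth(s,px),3))
v,u=np.mgrid[180:245,145:210]; px=np.c_[u.ravel(),v.ravel()]; P=by_depth(s,px); m=P[:,2]>.09
print(cv2.boxPoints(cv2.minAreaRect(P[m,:2].astype(np.float32))))
```

```text
[[ 0.626  0.257  0.013]
 [ 0.641  0.27   0.024]
 [ 0.33  -0.326 -0.004]
 [ 0.355 -0.401  0.182]
 [ 0.372 -0.536  0.181]
 [ 0.454 -0.578  0.097]
 [ 0.526 -0.569  0.093]
 [ 0.575 -0.562 -0.002]]
[[ 0.3640917   0.01255423]
 [ 0.51055694 -0.0178754 ]
 [ 0.5788803   0.3109816 ]
 [ 0.43241507  0.34141123]]
```

Call:
step_arm(
  moves=[
    [0,0,0,1,0],
    [0,0,0,1,0],
    [0,0,0,1,0],
    [0,0,0.5,1,0.3],
    [0,0.5,1,0,0.3],
    [0,0.5,1,0,0.3],
    [0,0.5,1,0,0.3],
    [0,0.5,1,0,0.3],
    [0,0.5,1,0,0.3],
    [0,0.5,1,0,0.3],
    [0,0.5,1,0,0.3],
    [0,0.5,1,0,0.3],
  ],
)

```text
t: 1.65
position: [0.4034, -0.1519, 0.3448]
tool_rot: [-2.871, -1.275, 0.0]
force: [1.2, -1.2, 0.0]
grip_width: 0.497
```

Call:
step_arm(
  moves=[
    [0,0.5,1,0,0.3],
    [0,0.5,1,0,0.3],
    [0,0.5,1,0,0.3],
    [0,0.5,1,0,0.3],
    [0,0.5,1,0,0.3],
    [0,0.5,1,0,0.3],
    [0,0.5,1,0,0.3],
    [0,0.5,1,0,0.3],
    [0,0.5,1,-0.5,0.3],
    [0,0.5,0.2,-0.5,0.3],
    [0,0,0,0,0],
  ],
)

```text
t: 3.02
position: [0.6026, 0.2151, 0.3015]
tool_rot: [-2.542, -1.842, 0.008]
force: [-0.5, 0.5, 0.2]
grip_width: 0.503
```

```bash
cat >> h.py <<'E'
BY=-1.731; BO=np.array([0.5688,0.0930]); BX=np.array([np.cos(BY),np.sin(BY)]); BYv=np.array([-BX[1],BX[0]])
def tb(p): p=np.asarray(p)[...,:2]-BO; return np.stack([p@BX,p@BYv],-1)
def fb(x,y): return BO+x*BX+y*BYv
def st():
    o=robot.observe(); R=cv2.Rodrigues(np.array(o['tool_rot']))[0]
    jaw=np.arctan2(R[1,1],R[0,1]); f=np.array(o['force'])
    print('t %.2f pos'%o['t'],np.round(o['position'],4),'bed',np.round(tb(o['position']),4),'jaw-bedY deg %.2f'%np.degrees((jaw-BY-np.pi/2+np.pi/2)%np.pi-np.pi/2),'tilt',np.round(R[:,2],3),'F',np.round(f,1),'Fbed',np.round([f[:2]@BX,f[:2]@BYv],1),'M',np.round(o['moment'],2),'w %.3f'%o['grip_width'])
    return o
E
python3 - <<'E'
from h import *
o=st(); print(o['q'])
d=(np.array([0.6043,0.2141])-o['position'][:2])/.04; print(d,'z',(0.03-o['position'][2])/.04)
s=snap('top','top1')
E
```

```text
t 3.02 pos [0.6026 0.2151 0.3015] bed [-0.1259  0.0139] jaw-bedY deg -8.95 tilt [-0.006 -0.001 -1.   ] F [-0.5  0.5  0.2] Fbed [-0.4 -0.5] M [-0.05 -0.05  0.02] w 0.503
[ 1.68899760e-01  3.88890980e-01  1.07426645e+00 -1.05569501e-04
  1.68431122e+00  4.85255933e-01]
[ 0.04280323 -0.02531771] z -6.7887419435703835
```

Call:
step_arm(
  moves=[
    [0,0,0,-0.9,0],
    [0,0,0,-0.9,0],
    [0,0,0,-0.9,0],
    [0,0,0,-0.9,0],
    [0,0,0,-0.9,0],
    [0,0,0,0,0],
  ],
)

```text
t: 3.82
position: [0.601, 0.2135, 0.1236]
tool_rot: [-2.544, -1.84, 0.007]
force: [0.0, 0.2, 0.0]
grip_width: 0.5
```

Run:
```python
from h import *
st()
s=snap('side','side2');cv2.imwrite('pics/side2c.png',cv2.resize(s['frame'][170:300,150:320,::-1],None,fx=4,fy=4,interpolation=cv2.INTER_CUBIC))
snap('wrist','wrist2')
```

```text
t 3.83 pos [0.601  0.2135 0.1236] bed [-0.1241  0.0126] jaw-bedY deg -9.08 tilt [-0.005 -0.001 -1.   ] F [0.  0.2 0. ] Fbed [-0.2 -0. ] M [-0.03 -0.06 -0.  ] w 0.500
```

View pics/side2c.png

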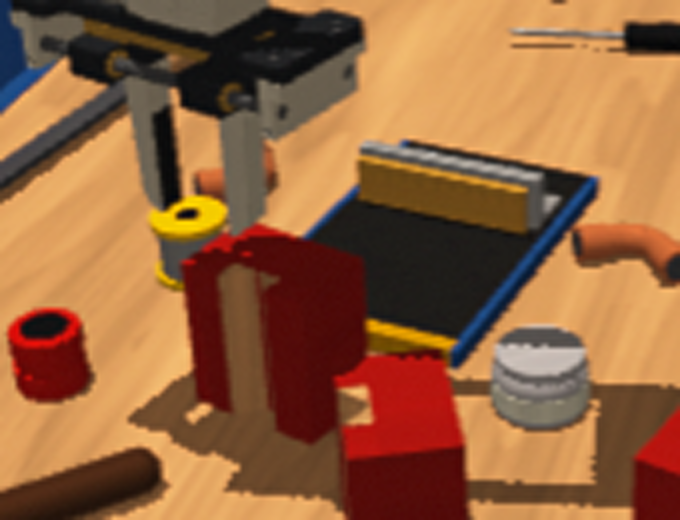

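View pics/wrist2.png

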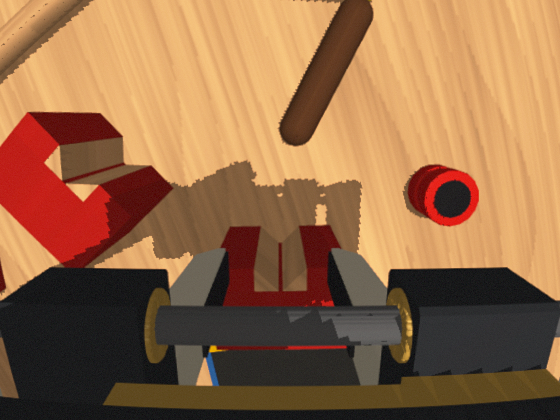

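Run:
```python
from h import *
for n in ['side2','wrist2']:
    s=load(n); P=s['o']['position']; R=cv2.Rodrigues(np.array(s['o']['tool_rot']))[0]
    ps=[P,P+R[:,1]*.0315,P-R[:,1]*.0315]
    print(n,proj(s,ps),(proj(s,ps)-[150,170])*4)
    r=[(0.638,0.174,.1),(.619,.115,.1),(.534,.143,.1),(.554,.201,.1)]
    print((proj(s,r)), (proj(s,r)-[150,170])*4)
print(cam(load('wrist2'))[2], load('wrist2')['T_tool_cam'])
s=snap('top','top2'); cv2.imwrite('pics/top2c.png',cv2.resize(s['frame'][90:270,190:370,::-1],None,fx=3.33,fy=3.33))
```

```text
side2 [[202.88085703 237.05222429]
 [192.39074137 233.33438003]
 [213.68912895 240.8811841 ]] [[211.5234281  268.20889717]
 [169.56296548 253.33752012]
 [254.75651579 283.5247364 ]]
[[195.74111724 235.17221956]
 [212.42126212 224.01914647]
 [241.50335556 233.78226483]
 [225.15586854 245.54605934]] [[182.96446895 260.68887826]
 [249.68504847 216.0765859 ]
 [366.01342224 255.12905931]
 [300.62347417 302.18423736]]
wrist2 [[277.25430496 244.71125003]
 [333.51664771 244.63876163]
 [221.0001625  244.64400766]] [[509.01721985 298.84500011]
 [734.06659084 298.55504653]
 [284.00065002 298.57603063]]
[[348.66230654 271.10529906]
 [344.31051144 353.59858955]
 [215.4303289  353.64022506]
 [212.04268332 272.0520129 ]] [[794.64922617 404.42119623]
 [777.24204574 734.3943582 ]
 [261.72131561 734.56090022]
 [248.17073328 408.20805158]]
[[ 9.49714813e-01 -3.03369540e-01 -7.75157873e-02]
 [-3.13115802e-01 -9.20561193e-01 -2.33507139e-01]
 [-5.19072260e-04  2.46036607e-01 -9.69260398e-01]] [[-5.86697287e-05 -9.69344083e-01 -2.45707236e-01  6.84849121e-02]
 [ 9.99999996e-01 -7.19674271e-05  4.51410034e-05  3.58316556e-04]
 [-6.14400821e-05 -2.45707232e-01  9.69344084e-01 -2.00178128e-01]
 [ 0.00000000e+00  0.00000000e+00  0.00000000e+00  1.00000000e+00]]
```

View pics/top2c.png

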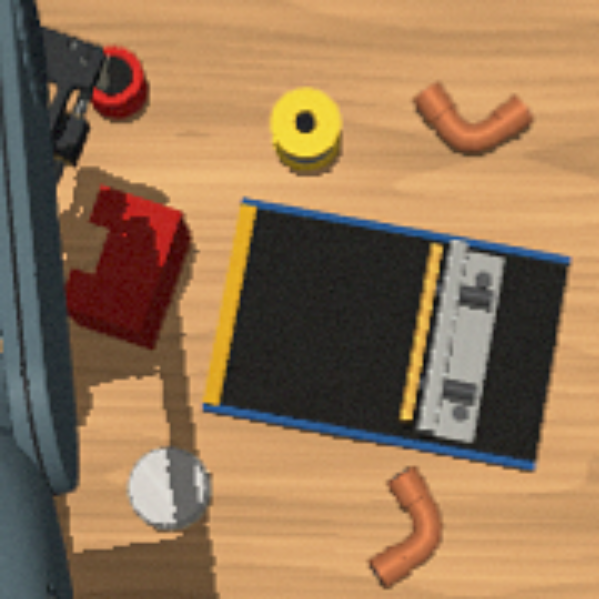

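Run:
```python
from h import *
s=load('side2')
px=[(150+x/4,170+y/4) for x,y in [(240,130),(240,180),(243,210),(245,222),(145,150),(165,190),(250,245),(120,60),(300,60)]]
print(np.round(by_depth(s,px),3))
w=load('wrist2')
px=[(215,260),(200,280),(340,260),(360,290),(280,260),(250,300),(300,300),(250,280),(240,240)]
print(np.round(by_depth(w,px),3))
cv2.imwrite('pics/w2c.png',cv2.resize(w['frame'][200:400,150:420,::-1],None,fx=2.9,fy=2.9,interpolation=cv2.INTER_CUBIC))
```

```text
[[0.566 0.234 0.226]
 [0.569 0.234 0.196]
 [0.569 0.235 0.177]
 [0.569 0.234 0.169]
 [0.633 0.214 0.195]
 [0.626 0.21  0.169]
 [0.606 0.147 0.099]
 [0.629 0.236 0.26 ]
 [0.518 0.264 0.285]]
[[0.581 0.232 0.175]
 [0.578 0.232 0.196]
 [0.631 0.215 0.175]
 [0.634 0.214 0.205]
 [0.592 0.175 0.045]
 [0.571 0.175 0.102]
 [0.602 0.164 0.099]
 [0.576 0.188 0.101]
 [0.567 0.2   0.042]]
```

View pics/w2c.png

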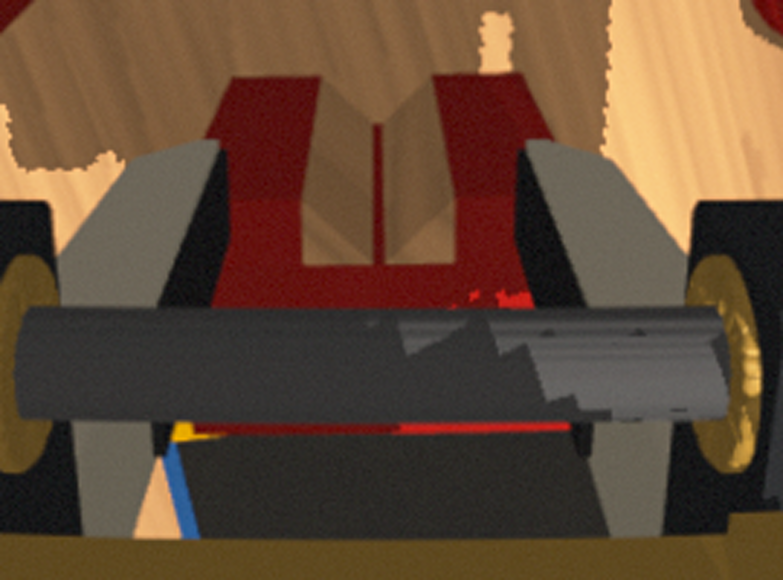

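Run:
```python
from h import *
for n in ['side2','wrist2','wrist0']:
    s=load(n); v,u=np.mgrid[0:420,0:560]; px=np.c_[u.ravel(),v.ravel()]
    P=by_depth(s,px); T=s['o']['position']; R=cv2.Rodrigues(np.array(s['o']['tool_rot']))[0]
    L=(P-T)@R
    m=(abs(L[:,0])<.04)&(abs(L[:,1])<.07)&(L[:,2]<.012)&(L[:,2]>-.08)&(s['z_map'].ravel()>0)
    if n[0]=='s': m&=P[:,2]>.11
    q=L[m]; 
    for z0 in np.arange(-.08,.012,.008):
        k=(q[:,2]>=z0)&(q[:,2]<z0+.008)
        if k.sum(): print(n,'%.3f'%z0,k.sum(),np.round(q[k].min(0),3),np.round(q[k].max(0),3))
s=load('side2'); cv2.imwrite('pics/s2d.png',cv2.resize(s['frame'][185:255,170:250,::-1],None,fx=8,fy=8,interpolation=cv2.INTER_NEAREST))
```

```text
side2 -0.080 73 [-0.009 -0.041 -0.08 ] [ 0.012  0.04  -0.072]
side2 -0.072 72 [-0.011 -0.041 -0.072] [ 0.011  0.037 -0.064]
side2 -0.064 63 [-0.008 -0.041 -0.064] [ 0.011  0.038 -0.056]
side2 -0.056 65 [-0.009 -0.041 -0.056] [ 0.011  0.037 -0.048]
side2 -0.048 54 [-0.007 -0.039 -0.048] [ 0.011  0.036 -0.04 ]
side2 -0.040 20 [-0.009 -0.03  -0.04 ] [ 0.01   0.029 -0.034]
wrist2 -0.080 962 [ 0.001 -0.039 -0.08 ] [ 0.011  0.039 -0.072]
wrist2 -0.072 876 [-0.002 -0.039 -0.072] [ 0.011  0.039 -0.064]
wrist2 -0.064 813 [-0.007 -0.038 -0.064] [ 0.011  0.039 -0.056]
wrist2 -0.056 695 [-0.007 -0.038 -0.056] [ 0.011  0.038 -0.048]
wrist2 -0.048 577 [-0.007 -0.037 -0.048] [ 0.011  0.038 -0.04 ]
wrist2 -0.040 285 [-0.007 -0.034 -0.04 ] [ 0.011  0.034 -0.034]
wrist0 -0.080 1044 [ 0.001 -0.063 -0.08 ] [ 0.011  0.062 -0.072]
wrist0 -0.072 1022 [-0.003 -0.063 -0.072] [ 0.011  0.062 -0.064]
wrist0 -0.064 994 [-0.007 -0.062 -0.064] [ 0.011  0.061 -0.056]
wrist0 -0.056 886 [-0.007 -0.061 -0.056] [ 0.011  0.061 -0.048]
wrist0 -0.048 719 [-0.007 -0.061 -0.048] [ 0.011  0.06  -0.04 ]
wrist0 -0.040 381 [-0.007 -0.058 -0.04 ] [ 0.011  0.057 -0.033]
```

View pics/s2d.png

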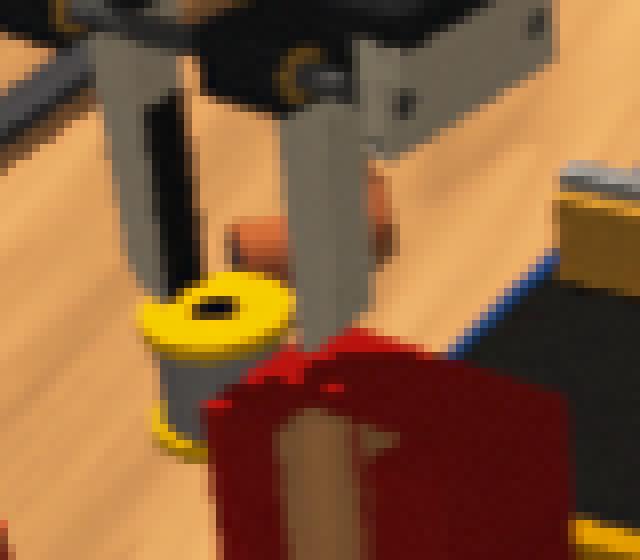

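Call:
step_arm(
  moves=[
    [0,0.08,0.02,-0.8,0],
    [0,0,0,-0.8,0],
    [0,0,0,-0.7,0],
    [0,0,0,0,0],
    [0,0,0,0,0],
  ],
)

```text
t: 4.6
position: [0.608, 0.2157, 0.0354]
tool_rot: [2.543, 1.842, 0.005]
force: [1.0, 0.2, 0.6]
grip_width: 0.499
```

Run:
```python
from h import *
st()
for n in ['side','wrist']:
    s=snap(n,n+'3'); v,u=np.mgrid[0:420,0:560]; px=np.c_[u.ravel(),v.ravel()]
    P=by_depth(s,px); T=s['o']['position']; R=cv2.Rodrigues(np.array(s['o']['tool_rot']))[0]
    L=(P-T)@R
    m=(abs(L[:,0])<.12)&(abs(L[:,1])<.1)&(L[:,2]<.012)&(L[:,2]>-.2)&(s['z_map'].ravel()>0)
    q=L[m]
    for z0 in np.arange(-.16,.012,.008):
        k=(q[:,2]>=z0)&(q[:,2]<z0+.008)
        if k.sum(): print(n,'%.3f'%z0,k.sum(),np.round(q[k].min(0),3),np.round(q[k].max(0),3))
s=load('side3');cv2.imwrite('pics/side3c.png',cv2.resize(s['frame'][170:300,150:320,::-1],None,fx=4,fy=4,interpolation=cv2.INTER_CUBIC))
```

```text
t 4.60 pos [0.608  0.2157 0.0354] bed [-0.1274  0.0191] jaw-bedY deg -9.00 tilt [ 0.004  0.001 -1.   ] F [1.  0.2 0.6] Fbed [-0.4  1. ] M [-0.01 -0.06  0.04] w 0.499
side -0.160 335 [-0.033 -0.096 -0.16 ] [ 0.039  0.089 -0.152]
side -0.152 205 [-0.033 -0.094 -0.152] [ 0.038  0.092 -0.144]
side -0.144 314 [-0.034 -0.092 -0.144] [ 0.038  0.092 -0.136]
side -0.136 288 [-0.034 -0.088 -0.136] [ 0.038  0.083 -0.128]
side -0.128 164 [-0.033 -0.089 -0.128] [ 0.037  0.087 -0.12 ]
side -0.120 16 [-0.022 -0.085 -0.12 ] [ 0.026  0.08  -0.113]
side -0.112 37 [-0.011 -0.044 -0.112] [ 0.012  0.038 -0.104]
side -0.104 62 [-0.006 -0.043 -0.104] [ 0.012  0.042 -0.096]
side -0.096 63 [-0.008 -0.042 -0.096] [ 0.011  0.039 -0.088]
side -0.088 63 [-0.009 -0.043 -0.088] [ 0.011  0.04  -0.08 ]
side -0.080 66 [-0.008 -0.042 -0.08 ] [ 0.011  0.039 -0.072]
side -0.072 205 [-0.089 -0.1   -0.072] [ 0.012  0.041 -0.064]
side -0.064 160 [-0.089 -0.098 -0.064] [ 0.013  0.042 -0.056]
side -0.056 160 [-0.088 -0.05  -0.056] [ 0.012  0.042 -0.048]
side -0.048 145 [-0.088 -0.05  -0.048] [ 0.012  0.041 -0.04 ]
side -0.04
[... 1101 characters left out ...]
.039 -0.072]
wrist -0.072 3947 [-0.042 -0.1   -0.072] [ 0.011  0.039 -0.064]
wrist -0.064 2640 [-0.045 -0.1   -0.064] [ 0.012  0.039 -0.056]
wrist -0.056 1522 [-0.044 -0.1   -0.056] [ 0.012  0.039 -0.048]
wrist -0.048 1103 [-0.045 -0.1   -0.048] [ 0.011  0.038 -0.04 ]
wrist -0.040 554 [-0.045 -0.1   -0.04 ] [ 0.011  0.034 -0.032]
wrist -0.032 118 [ 0.003 -0.1   -0.032] [ 0.011 -0.096 -0.024]
wrist -0.024 220 [-0.029 -0.1   -0.024] [ 0.011  0.03  -0.016]
wrist -0.016 506 [-0.033 -0.1   -0.016] [ 0.012  0.03  -0.008]
wrist -0.008 563 [-0.037 -0.1   -0.008] [ 0.01  0.03 -0.  ]
wrist 0.000 2374 [-0.041 -0.1    0.   ] [0.12  0.048 0.008]
wrist 0.008 4191 [-0.043 -0.1    0.008] [0.12  0.054 0.012]
```

View pics/side3c.png

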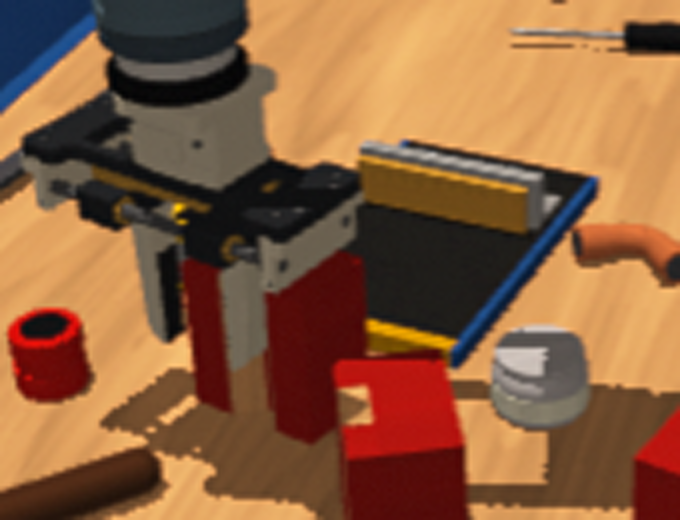

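View pics/wrist3.png

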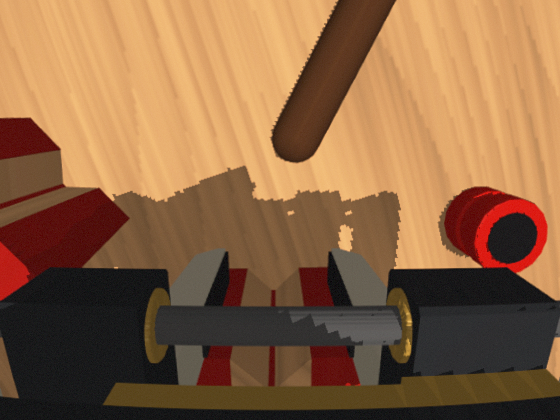

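Both the side and the wrist camera place the visible finger ends about 33 mm above the reported TCP, and the gripper body is raised by the same amount. I'll lower cautiously and let the force reading tell.

Call:
step_arm(
  moves=[
    [0,-0.03,-0.01,-0.4,0],
    [0,0,0,-0.35,0],
    [0,0,0,0,0],
  ],
)

```text
t: 5.08
position: [0.6034, 0.2147, 0.0008]
tool_rot: [-2.543, -1.842, 0.006]
force: [-0.5, 0.6, -0.1]
grip_width: 0.501
```

Call:
step_arm(
  moves=[
    [0,0,0,-0.05,0],
    [0,0,0,-0.05,0],
    [0,0,0,0,0],
  ],
)

```text
t: 5.45
position: [0.6052, 0.2151, -0.001]
tool_rot: [2.544, 1.843, 0.0]
force: [-0.8, 0.1, -0.2]
grip_width: 0.501
```

Run:
```python
from h import *
st()
s=snap('side','side4');cv2.imwrite('pics/side4c.png',cv2.resize(s['frame'][170:300,150:320,::-1],None,fx=4,fy=4,interpolation=cv2.INTER_CUBIC))
```

```text
t 5.45 pos [ 0.6052  0.2151 -0.001 ] bed [-0.1263  0.0165] jaw-bedY deg -8.99 tilt [ 0.  0. -1.] F [-0.8  0.1 -0.2] Fbed [ 0.1 -0.8] M [-0.07 -0.05  0.03] w 0.501
```

View pics/side4c.png

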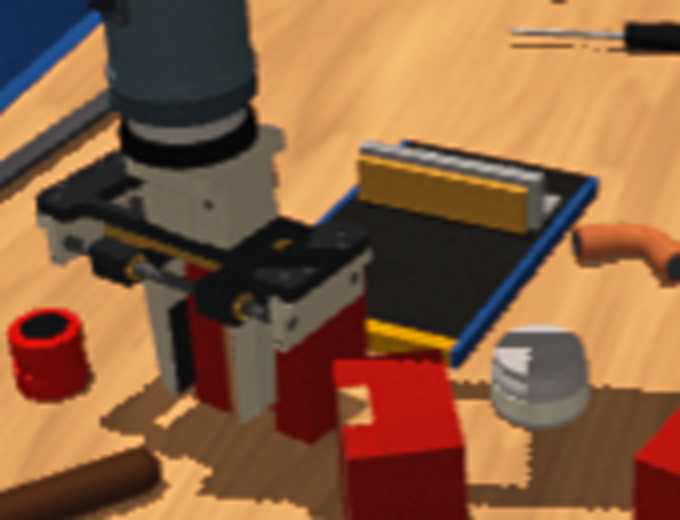

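Call:
step_arm(
  moves=[
    [0,-0.06,-0.18,0,0],
    [0,-0.06,-0.18,0,0],
    [0,-0.02,-0.06,0,0],
    [0,-0.02,-0.06,0,0],
    [0,0,0,0,0],
  ],
)

```text
t: 6.12
position: [0.5989, 0.1958, -0.0009]
tool_rot: [2.544, 1.842, 0.001]
force: [1.4, -0.2, 0.8]
grip_width: 0.497
```

Call:
step_arm(
  moves=[
    [0,-0.02,-0.06,0,0],
    [0,-0.02,-0.06,0,0],
    [0,-0.02,-0.06,0,0],
    [0,-0.02,-0.06,0,0],
  ],
)

```text
t: 6.62
position: [0.5956, 0.1863, -0.0009]
tool_rot: [2.544, 1.843, 0.001]
force: [1.4, 1.8, 1.8]
grip_width: 0.499
```

Run:
```python
from h import *
st()
s=snap('side','side5');cv2.imwrite('pics/side5c.png',cv2.resize(s['frame'][170:300,150:320,::-1],None,fx=4,fy=4,interpolation=cv2.INTER_CUBIC))
snap('wrist','wrist5')
```

```text
t 6.62 pos [ 0.5956  0.1863 -0.0009] bed [-0.0963  0.0116] jaw-bedY deg -8.99 tilt [ 0.  0. -1.] F [1.4 1.8 1.8] Fbed [-2.   1.1] M [ 0.51 -0.28 -0.01] w 0.499
```

View pics/side5c.png

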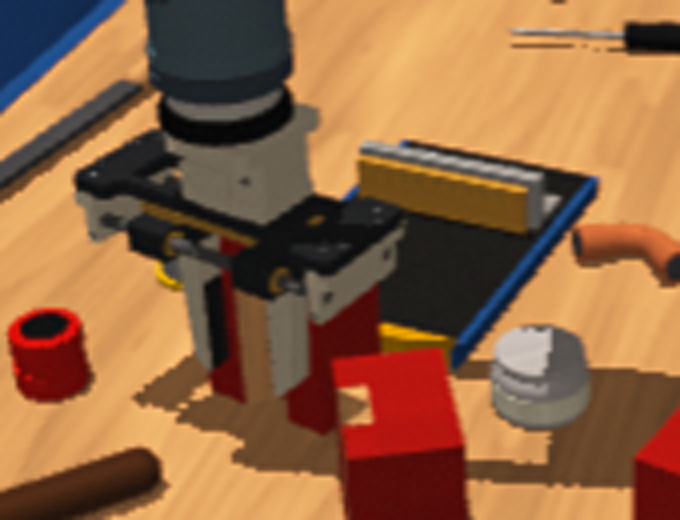

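View pics/wrist5.png

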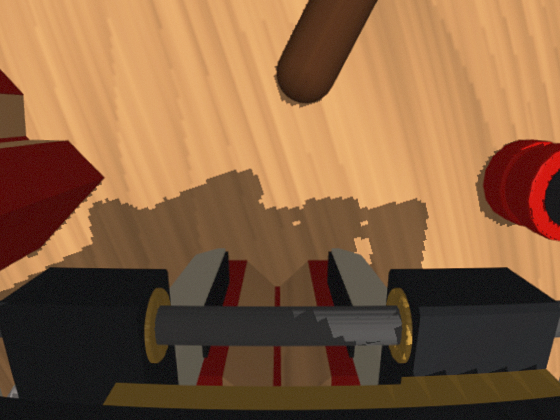

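Call:
step_arm(
  moves=[
    [0,-0.035,-0.058,0,0.19],
    [0,-0.035,-0.058,0,0.19],
    [0,-0.035,-0.058,0,0.19],
    [0,-0.035,-0.058,0,0.19],
    [0,-0.035,-0.058,0,0.19],
    [0,-0.035,-0.058,0,0.17],
    [0,0,0,0,0],
  ],
)

```text
t: 7.6
position: [0.587, 0.1718, -0.0011]
tool_rot: [2.392, 2.036, -0.001]
force: [0.4, 3.4, 0.6]
grip_width: 0.501
```

Run:
```python
from h import *
st()
s=snap('side','side6');cv2.imwrite('pics/side6c.png',cv2.resize(s['frame'][170:300,150:320,::-1],None,fx=4,fy=4,interpolation=cv2.INTER_CUBIC))
s=snap('top','top6');cv2.imwrite('pics/top6c.png',cv2.resize(s['frame'][90:270,190:370,::-1],None,fx=3.33,fy=3.33,interpolation=cv2.INTER_CUBIC))
```

```text
t 7.60 pos [ 0.587   0.1718 -0.0011] bed [-0.0807  0.0054] jaw-bedY deg -0.00 tilt [-0.    -0.001 -1.   ] F [0.4 3.4 0.6] Fbed [-3.4 -0.1] M [ 0.32 -0.03  0.01] w 0.501
```

View pics/side6c.png

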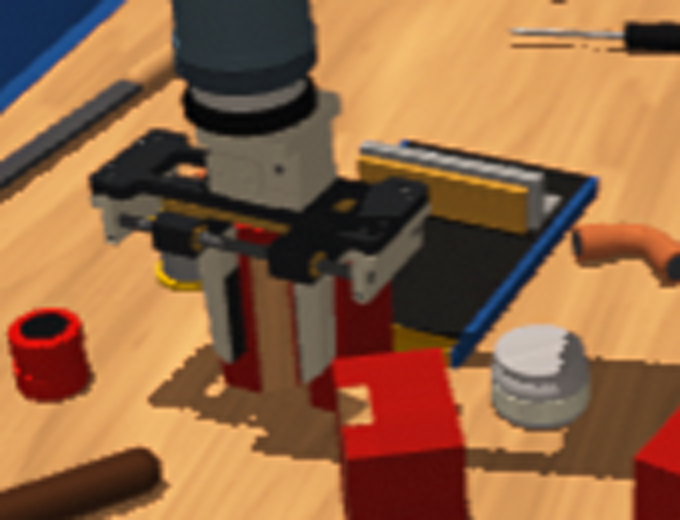

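View pics/top6c.png

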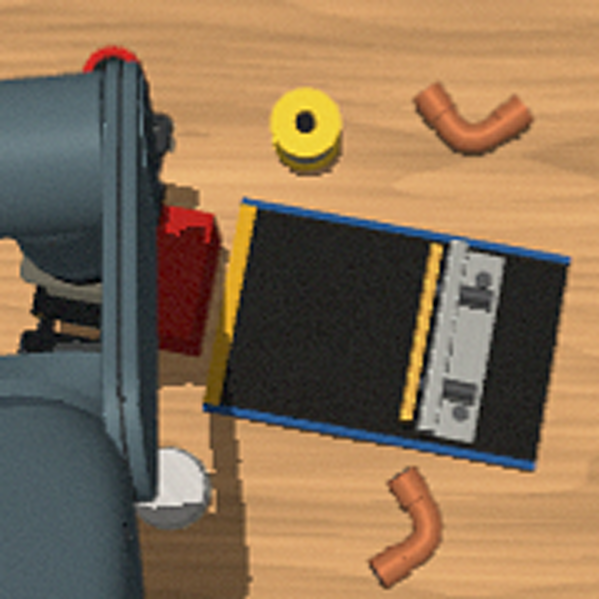

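The top crop shows the front crown edge from (219,222) to (197,355), nearly parallel to the nose, with a small gap left. Next I push on 2 mm at a time until the force rises.

Run:
```python
from h import *
s=load('top6')
f=lambda L:(np.array(L,float)+.5)/3.33-.5+[190,90]
r=tb(at_z(s,f([(218,222),(197,355)]),.1)); print(r, np.degrees(np.arctan2(r[0,0]-r[1,0],r[0,1]-r[1,1])))
v,u=np.mgrid[140:205,225:262]; px=np.c_[u.ravel(),v.ravel()]; P=by_depth(s,px); m=(P[:,2]>.092)&(P[:,2]<.108); B=tb(P[m])
for y in np.arange(-.04,.06,.01):
    k=abs(B[:,1]-y)<.005; 
    if k.any(): print(round(y,3),B[k,0].max())
```

```text
[[-0.00726083  0.04374742]
 [-0.00411466 -0.05084915]] -1.9048871589557745
-0.04 -0.010915433720114673
-0.03 -0.01048545626818087
-0.02 -0.010551069653079847
-0.01 -0.011198765095677106
0.0 -0.01085678506634221
0.01 -0.010694586643327147
0.02 -0.01072236882262253
0.03 -0.010465620513975352
0.04 -0.011323186760064264
0.05 -0.010697148212469433
```

Call:
step_arm(
  moves=[
    [0,-0.008,-0.05,0,0],
    [0,-0.008,-0.05,0,0],
    [0,-0.008,-0.05,0,0],
    [0,0,0,0,0],
  ],
)

```text
t: 8.2
position: [0.586, 0.1659, -0.0012]
tool_rot: [2.393, 2.036, -0.001]
force: [0.6, 1.1, -1.0]
grip_width: 0.502
```

Call:
step_arm(
  moves=[
    [0,-0.004,-0.025,0,0],
    [0,-0.004,-0.025,0,0],
    [0,-0.004,-0.025,0,0],
  ],
)

```text
t: 8.57
position: [0.5856, 0.1633, -0.0011]
tool_rot: [-2.392, -2.036, 0.0]
force: [0.3, 2.0, -1.2]
grip_width: 0.497
```

Call:
step_arm(
  moves=[
    [0,-0.004,-0.025,0,0],
    [0,-0.004,-0.025,0,0],
  ],
)

```text
t: 8.82
position: [0.5853, 0.1621, -0.0009]
tool_rot: [-2.392, -2.035, -0.001]
force: [0.0, 6.9, 0.6]
grip_width: 0.499
```

Run:
```python
from h import *
st()
s=snap('top','top7');cv2.imwrite('pics/top7c.png',cv2.resize(s['frame'][90:270,190:370,::-1],None,fx=3.33,fy=3.33,interpolation=cv2.INTER_CUBIC))
v,u=np.mgrid[140:205,225:265]; px=np.c_[u.ravel(),v.ravel()]; P=by_depth(s,px); m=(P[:,2]>.092)&(P[:,2]<.108); B=tb(P[m])
for y in np.arange(-.04,.06,.02):
    k=abs(B[:,1]-y)<.005; 
    if k.any(): print(round(y,3),B[k,0].max())
```

```text
t 8.82 pos [ 0.5853  0.1621 -0.0009] bed [-0.0708  0.0053] jaw-bedY deg -0.04 tilt [ 0.     0.001 -1.   ] F [0.  6.9 0.6] Fbed [-6.8 -1.1] M [ 1.2  -0.05  0.06] w 0.499
-0.04 -0.0008007840871298924
-0.02 -0.0004074261188400394
0.0 -0.0010374723018033657
0.02 -0.0005662139353717506
0.04 -0.000489806096350786
```

View pics/top7c.png

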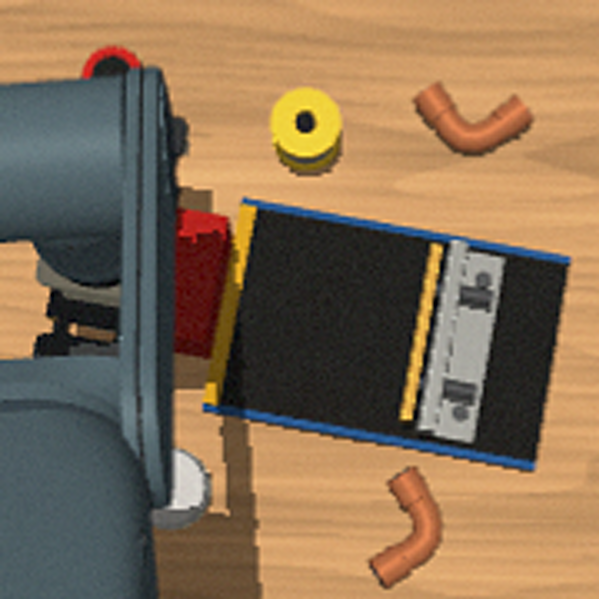

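Call:
step_arm(
  moves=[
    [0,-0.003,-0.02,0,0],
    [0,0,0,0,0],
    [0,0.01,0.05,0,0],
    [0,0.02,0.1,0,0],
    [0,0,0,0.5,0],
    [0,0,0,0.5,0],
    [0,0,0,0.32,0],
    [0,0,0,0,0],
  ],
)

```text
t: 9.88
position: [0.5872, 0.1664, 0.0528]
tool_rot: [2.392, 2.035, 0.002]
force: [-0.2, 0.6, 0.0]
grip_width: 0.498
```

Run:
```python
from h import *
st()
s=snap('side','side8');cv2.imwrite('pics/side8c.png',cv2.resize(s['frame'][150:300,150:320,::-1],None,fx=4,fy=4,interpolation=cv2.INTER_CUBIC))
s=snap('top','top8')
v,u=np.mgrid[140:205,225:265]; px=np.c_[u.ravel(),v.ravel()]; P=by_depth(s,px); m=(P[:,2]>.092)&(P[:,2]<.108); B=tb(P[m])
for y in np.arange(-.04,.06,.02):
    k=abs(B[:,1]-y)<.005; 
    if k.any(): print(round(y,3),B[k,0].max())
```

```text
t 9.88 pos [0.5872 0.1664 0.0528] bed [-0.0754  0.0065] jaw-bedY deg -0.04 tilt [ 0.002 -0.    -1.   ] F [-0.2  0.6  0. ] Fbed [-0.5 -0.3] M [-0.06 -0.11  0.  ] w 0.498
-0.04 -0.0011935728041105132
-0.02 -0.0012310235909993596
0.0 -0.0015590283404055202
0.02 -0.0014956616244545216
0.04 -0.0005037051752024312
```

View pics/side8c.png

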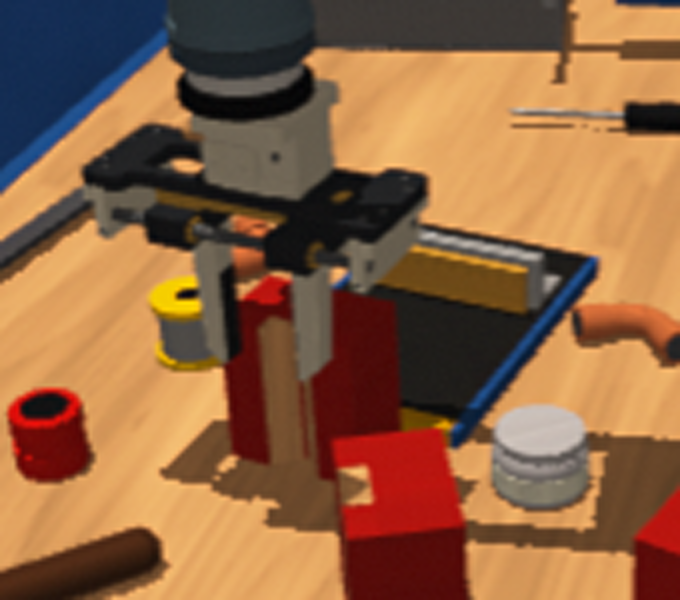

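Call:
step_arm(
  moves=[
    [0,-0.012,-0.074,0,0],
    [0,-0.012,-0.074,0,0],
    [0,0,0,0,0],
  ],
)

```text
t: 10.35
position: [0.5852, 0.1608, 0.0515]
tool_rot: [-2.392, -2.035, 0.0]
force: [-0.7, 1.8, 0.1]
grip_width: 0.502
```

Call:
step_arm(
  moves=[
    [0,-0.013,-0.079,0.062,0],
    [0,-0.013,-0.079,0.062,0],
    [0,-0.027,-0.168,0.108,0],
    [0,-0.029,-0.178,0.095,0],
  ],
)

```text
t: 10.85
position: [0.5822, 0.1397, 0.0652]
tool_rot: [2.392, 2.036, -0.0]
force: [-0.3, 0.5, -0.7]
grip_width: 0.498
```

Run:
```python
from h import *
st()
s=snap('side','side9');cv2.imwrite('pics/side9c.png',cv2.resize(s['frame'][150:300,150:320,::-1],None,fx=4,fy=4,interpolation=cv2.INTER_CUBIC))
```

```text
t 10.85 pos [0.5822 0.1397 0.0652] bed [-0.0482  0.0058] jaw-bedY deg -0.03 tilt [ 0. -0. -1.] F [-0.3  0.5 -0.7] Fbed [-0.4 -0.4] M [ 0.12 -0.06 -0.01] w 0.498
```

View pics/side9c.png

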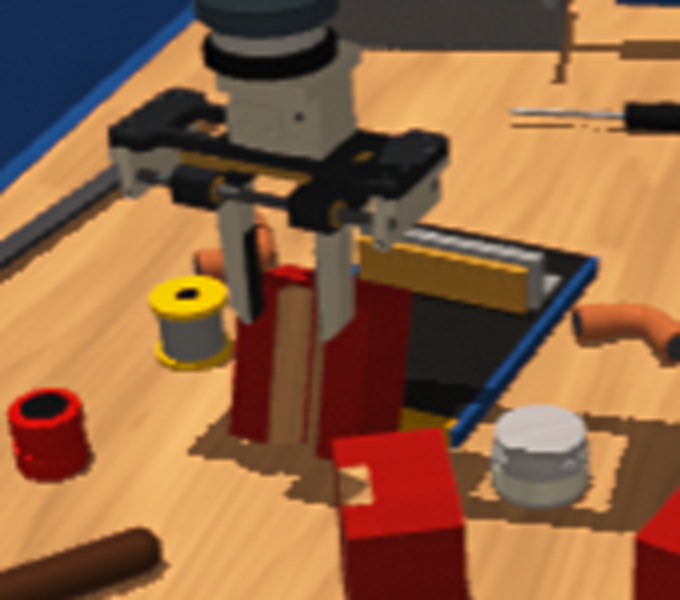

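The rest is tilting about the nose with both fingers on its cheeks, at about 15° and under 2 N. I continue along the arc.

Call:
step_arm(
  moves=[
    [0,-0.03,-0.185,0.078,0],
    [0,-0.031,-0.19,0.062,0],
    [0,-0.031,-0.195,0.045,0],
    [0,-0.016,-0.1,0.02,0],
  ],
)

```text
t: 11.4
position: [0.5778, 0.1129, 0.0732]
tool_rot: [2.393, 2.035, -0.0]
force: [0.1, 0.6, -0.8]
grip_width: 0.5
```

Call:
step_arm(
  moves=[
    [0,-0.016,-0.1,0.01,0],
    [0,-0.016,-0.1,0.005,0],
    [0,-0.016,-0.1,0,0],
  ],
)

```text
t: 11.78
position: [0.5759, 0.1014, 0.0736]
tool_rot: [-2.392, -2.036, 0.0]
force: [0.2, -0.1, -0.5]
grip_width: 0.501
```

Run:
```python
from h import *
st()
s=snap('side','side10');cv2.imwrite('pics/side10c.png',cv2.resize(s['frame'][150:300,150:320,::-1],None,fx=4,fy=4,interpolation=cv2.INTER_CUBIC))
```

```text
t 11.78 pos [0.5759 0.1014 0.0736] bed [-0.0095  0.0056] jaw-bedY deg -0.02 tilt [-0. -0. -1.] F [ 0.2 -0.1 -0.5] Fbed [0.1 0.2] M [-0.03 -0.09  0.  ] w 0.501
```

View pics/side10c.png

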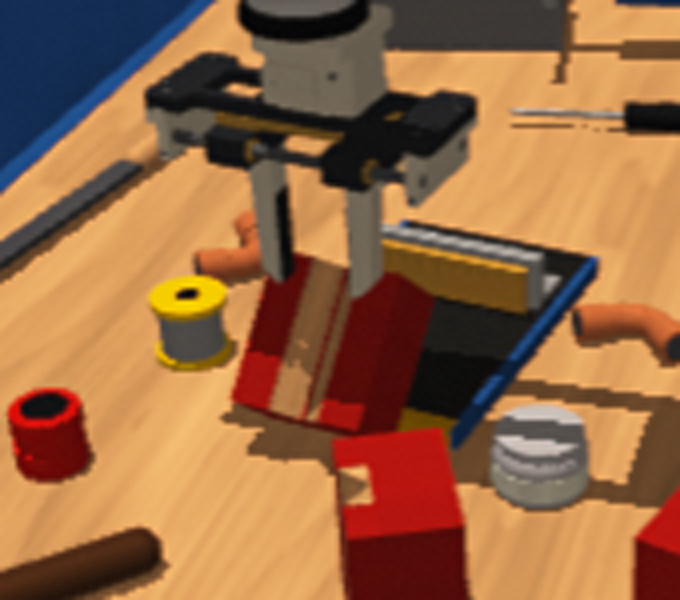

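Call:
step_arm(
  moves=[
    [0,-0.012,-0.08,0,0],
    [0,-0.012,-0.08,-0.01,0],
    [0,-0.012,-0.08,-0.01,0],
    [0,0,0,0,0],
  ],
)

```text
t: 12.32
position: [0.5745, 0.0918, 0.0728]
tool_rot: [-2.393, -2.035, 0.0]
force: [0.0, -0.8, -0.4]
grip_width: 0.5
```

Run:
```python
from h import *
st()
s=snap('side','side11');cv2.imwrite('pics/side11c.png',cv2.resize(s['frame'][150:300,150:320,::-1],None,fx=4,fy=4,interpolation=cv2.INTER_CUBIC))
```

```text
t 12.32 pos [0.5745 0.0918 0.0728] bed [0.0003 0.0058] jaw-bedY deg -0.05 tilt [-0. -0. -1.] F [ 0.  -0.8 -0.4] Fbed [0.8 0.2] M [-0.07  0.01  0.02] w 0.500
```

View pics/side11c.png

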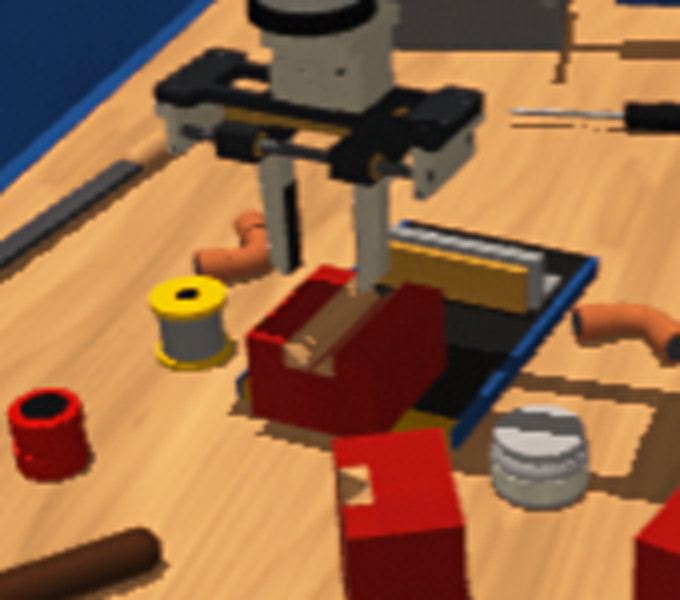

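It has tipped and lies groove up on the bed, foot overhanging the nose. I lift, back off and measure.

Call:
step_arm(
  moves=[
    [0,0,0,0.5,0],
    [0,0.09,0.58,0.2,0],
    [0,0.09,0.58,0,0],
    [0,0.1,0.6,0,0],
    [0,0,0,0,0],
  ],
)

```text
t: 13.0
position: [0.5857, 0.1639, 0.1008]
tool_rot: [-2.39, -2.039, -0.0]
force: [-0.1, -0.8, -0.2]
grip_width: 0.501
```

Run:
```python
from h import *
st()
s=snap('top','top12');cv2.imwrite('pics/top12c.png',cv2.resize(s['frame'][90:270,190:370,::-1],None,fx=3.33,fy=3.33,interpolation=cv2.INTER_CUBIC))
v,u=np.mgrid[140:215,215:330]; px=np.c_[u.ravel(),v.ravel()]; P=by_depth(s,px); m=(P[:,2]>.066)&(P[:,2]<.082); B=tb(P[m])
print(cv2.minAreaRect(B.astype(np.float32)))
for y in np.arange(-.04,.06,.01):
    k=abs(B[:,1]-y)<.005; 
    if k.any(): print(round(y,3),B[k,0].min(),B[k,0].max())
snap('wrist','wrist12')
```

```text
t 13.00 pos [0.5857 0.1639 0.1008] bed [-0.0727  0.0053] jaw-bedY deg 0.10 tilt [ 0.  0. -1.] F [-0.1 -0.8 -0.2] Fbed [0.8 0.1] M [-0.04 -0.08 -0.01] w 0.501
((0.01569550484418869, 0.004368837922811508), (0.10017769783735275, 0.09144026786088943), 0.13593994081020355)
-0.04 -0.034139526249097996 0.06573521114282507
-0.03 -0.03409893701215727 0.06571792708896229
-0.02 -0.034346515360489466 0.06584802590368281
-0.01 -0.033636451432660745 0.06536014383605729
0.0 -0.02904054461030778 0.06478668372468135
0.01 -0.03037445972190295 0.06372427517151619
0.02 -0.03414906944643688 0.06555674492199312
0.03 -0.0335892330290328 0.06572327178800708
0.04 -0.034228889703944304 0.06566597989109778
0.05 -0.033978101650264256 0.06533884813339166
```

View pics/top12c.png

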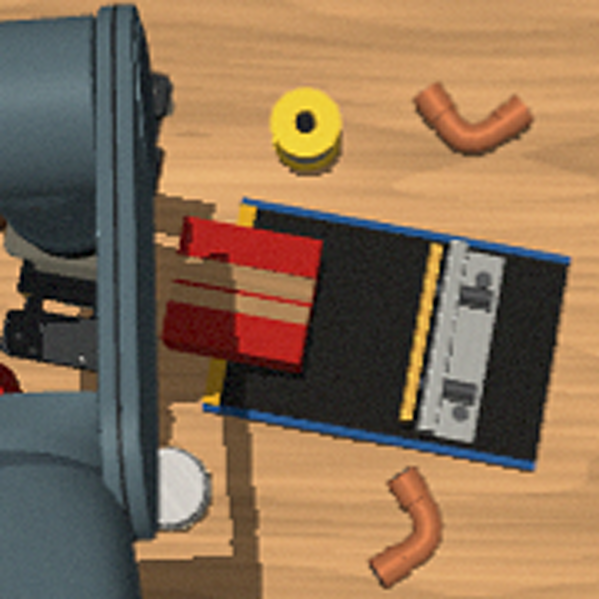

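View pics/wrist12.png

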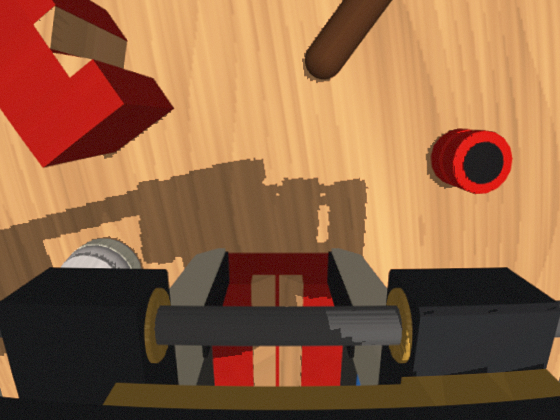

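Call:
step_arm(
  moves=[
    [0,0,0,-0.8,0],
    [0,0,0,-0.8,0],
    [0,0,0,-0.8,0],
    [0,-0.03,-0.15,0,0],
    [0,-0.03,-0.17,0,0],
    [0,-0.02,-0.1,0,0],
    [0,-0.01,-0.08,0,0],
    [0,-0.01,-0.08,0,0],
    [0,-0.01,-0.08,0,0],
    [0,0,0,0,0],
  ],
)

```text
t: 14.35
position: [0.5814, 0.1359, 0.0049]
tool_rot: [2.393, 2.036, 0.0]
force: [-0.3, 0.1, 1.2]
grip_width: 0.496
```

```bash
cat >> h.py <<'E'
def restpos(n):
    s=snap('top',n);cv2.imwrite(f'pics/{n}c.png',cv2.resize(s['frame'][90:270,190:370,::-1],None,fx=3.33,fy=3.33,interpolation=cv2.INTER_CUBIC))
    v,u=np.mgrid[140:225,215:345]; px=np.c_[u.ravel(),v.ravel()]; P=by_depth(s,px); m=(P[:,2]>.066)&(P[:,2]<.082); B=tb(P[m])
    for y in [-.035,-.025,.03,.04]:
        k=abs(B[:,1]-y)<.005
        if k.any(): print(round(y,3),B[k,0].min(),B[k,0].max())
E
python3 - <<'E'
from h import *
st(); restpos('top13')
E
```

```text
t 14.35 pos [0.5814 0.1359 0.0049] bed [-0.0444  0.0056] jaw-bedY deg -0.04 tilt [ 0.  0. -1.] F [-0.3  0.1  1.2] Fbed [-0.1 -0.4] M [ 0.   -0.08  0.  ] w 0.496
-0.035 0.005174477458480679 0.06594041983982954
-0.025 0.0033061531989862073 0.06569361080369189
0.03 -0.004408799114480154 0.06580922832427323
0.04 -0.00664313070610749 0.06569780229919304
```

Call:
step_arm(
  moves=[
    [0,-0.008,-0.05,0,0],
    [0,-0.016,-0.1,0,0],
    [0,-0.016,-0.1,0,0],
    [0,-0.016,-0.1,0,0],
    [0,-0.016,-0.1,0,0],
    [0,-0.016,-0.1,0,0],
  ],
)

```text
t: 15.15
position: [0.5777, 0.1137, 0.0048]
tool_rot: [-2.393, -2.036, 0.0]
force: [0.4, 2.6, -0.4]
grip_width: 0.499
```

Run:
```python
from h import *
st(); restpos('top14')
```

```text
t 15.15 pos [0.5777 0.1137 0.0048] bed [-0.0218  0.0055] jaw-bedY deg -0.04 tilt [-0. -0. -1.] F [ 0.4  2.6 -0.4] Fbed [-2.6 -0. ] M [ 0.35 -0.19  0.04] w 0.499
-0.035 0.031164456743594898 0.0879774857613259
-0.025 0.029763106490599867 0.08783263100678378
0.03 0.02172058411372696 0.08807544754181003
0.04 0.021529975761965574 0.08791923366082922
```

Call:
step_arm(
  moves=[
    [0,-0.018,-0.11,0,0],
    [0,-0.018,-0.11,0,0],
    [0,-0.018,-0.11,0,0],
    [0,-0.018,-0.11,0,0],
    [0,-0.018,-0.11,0,0],
    [0,-0.018,-0.11,0,0],
    [0,-0.018,-0.11,0,0],
    [0,-0.018,-0.11,0,0],
    [0,-0.018,-0.11,0,0],
    [0,0,0,0,0],
  ],
)

```text
t: 16.45
position: [0.5712, 0.0737, 0.0048]
tool_rot: [2.393, 2.035, -0.001]
force: [-0.5, 0.6, 0.1]
grip_width: 0.503
```

Run:
```python
from h import *
st(); restpos('top15')
```

```text
t 16.45 pos [0.5712 0.0737 0.0048] bed [0.0187 0.0055] jaw-bedY deg -0.04 tilt [-0.    -0.001 -1.   ] F [-0.5  0.6  0.1] Fbed [-0.5 -0.6] M [-0.01 -0.14  0.03] w 0.503
-0.035 0.07711171340517681 0.1283423590521723
-0.025 0.07633486641384106 0.1285160354339138
0.03 0.07293760695252492 0.12861966296780203
0.04 0.07402421542994063 0.12836878724156747
```

View pics/top15c.png

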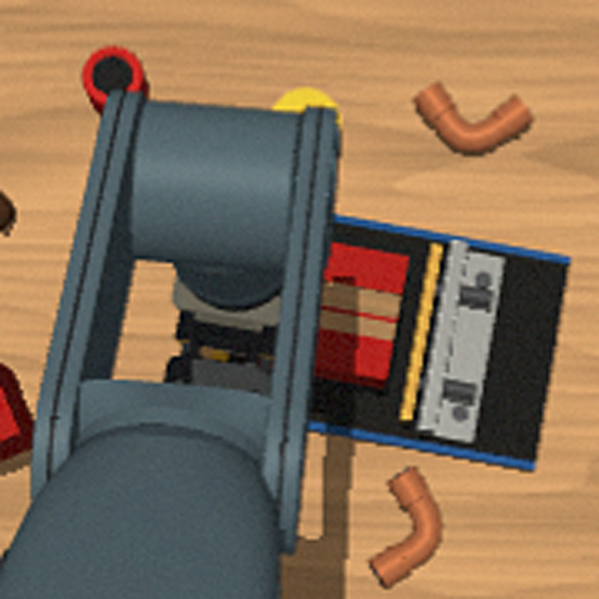

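Now the crown is at 0.128 m and the pad face is by sight at about 0.143 m. I go in small steps, watching the force.

Call:
step_arm(
  moves=[
    [0,-0.008,-0.05,0,0],
    [0,-0.008,-0.05,0,0],
    [0,-0.008,-0.05,0,0],
    [0,-0.008,-0.05,0,0],
    [0,-0.008,-0.05,0,0],
  ],
)

```text
t: 17.12
position: [0.5697, 0.0644, 0.0049]
tool_rot: [-2.393, -2.036, -0.0]
force: [-0.0, 2.6, 1.0]
grip_width: 0.499
```

Call:
step_arm(
  moves=[
    [0,-0.004,-0.025,0,0],
    [0,-0.004,-0.025,0,0],
  ],
)

```text
t: 17.38
position: [0.5694, 0.0624, 0.0049]
tool_rot: [2.393, 2.036, 0.0]
force: [0.4, 2.6, 0.9]
grip_width: 0.499
```

Call:
step_arm(
  moves=[
    [0,-0.004,-0.025,0,0],
  ],
)

```text
t: 17.5
position: [0.5693, 0.0614, 0.0049]
tool_rot: [2.393, 2.036, 0.0]
force: [0.3, 2.9, 1.8]
grip_width: 0.501
```

Call:
step_arm(
  moves=[
    [0,-0.004,-0.025,0,0],
  ],
)

```text
t: 17.62
position: [0.5691, 0.0604, 0.0049]
tool_rot: [2.393, 2.036, 0.0]
force: [0.8, 4.0, 1.2]
grip_width: 0.499
```

Call:
step_arm(
  moves=[
    [0,-0.004,-0.025,0,0],
  ],
)

```text
t: 17.75
position: [0.5689, 0.0594, 0.0049]
tool_rot: [2.393, 2.036, 0.0]
force: [0.9, 3.1, 0.8]
grip_width: 0.503
```

Run:
```python
from h import *
st(); restpos('top16')
```

```text
t 17.75 pos [0.5689 0.0594 0.0049] bed [0.0331 0.0055] jaw-bedY deg -0.03 tilt [ 0.  0. -1.] F [0.9 3.1 0.8] Fbed [-3.2  0.4] M [ 0.52 -0.13 -0.01] w 0.503
-0.035 0.09374320241427637 0.14260909654226986
-0.025 0.09433965125902385 0.14285852685120867
0.03 0.09052222479673414 0.1428689252703955
0.04 0.09265854156512215 0.14273112120654596
```

Call:
step_arm(
  moves=[
    [0,-0.004,-0.025,0,0],
  ],
)

```text
t: 17.92
position: [0.5688, 0.0585, 0.0049]
tool_rot: [-2.393, -2.036, -0.0]
force: [0.0, 7.0, 2.0]
grip_width: 0.502
```

Call:
step_arm(
  moves=[
    [0,-0.003,-0.02,0,0],
  ],
)

```text
t: 18.05
position: [0.5688, 0.0586, 0.0049]
tool_rot: [-2.392, -2.035, -0.002]
force: [1.8, 8.4, 0.1]
grip_width: 0.501
```

Call:
step_arm(
  moves=[
    [0,-0.003,-0.02,0,0],
  ],
)

```text
t: 18.18
position: [0.5687, 0.0586, 0.005]
tool_rot: [-2.391, -2.035, -0.003]
force: [0.8, 12.1, 1.3]
grip_width: 0.498
```

Call:
step_arm(
  moves=[
    [0,0,0,0,0],
  ],
)

```text
t: 18.3
position: [0.5687, 0.0586, 0.0049]
tool_rot: [-2.391, -2.035, -0.003]
force: [0.4, 10.4, 1.6]
grip_width: 0.503
```

Run:
```python
from h import *
st()
```

```text
t 18.30 pos [0.5687 0.0586 0.0049] bed [0.034  0.0054] jaw-bedY deg -0.02 tilt [ 0.001  0.002 -1.   ] F [ 0.4 10.4  1.6] Fbed [-10.3  -1.3] M [ 1.59 -0.29  0.19] w 0.503
```

Call:
step_arm(
  moves=[
    [0,0,0,0,0],
    [0,0,0,0,0],
    [0,0,0,0,0],
    [0,0,0,0,0],
  ],
)

```text
t: 18.8
position: [0.5687, 0.0586, 0.0049]
tool_rot: [-2.391, -2.035, -0.003]
force: [0.9, 9.8, 1.5]
grip_width: 0.499
```

Call:
step_arm(
  moves=[
    [0,0,0,0,0],
    [0,0,0,0,0],
    [0,0,0,0,0],
    [0,0,0,0,0],
    [0,0,0,0,0],
  ],
)

```text
t: 19.42
position: [0.5687, 0.0586, 0.0049]
tool_rot: [-2.391, -2.035, -0.003]
force: [1.7, 9.4, 0.8]
grip_width: 0.501
```

Run:
```python
from h import *
st(); restpos('top17')
```

```text
t 19.43 pos [0.5687 0.0586 0.0049] bed [0.034  0.0054] jaw-bedY deg -0.01 tilt [ 0.001  0.002 -1.   ] F [1.7 9.4 0.8] Fbed [-9.5  0.2] M [ 1.52 -0.27  0.19] w 0.501
-0.035 0.06877280713780339 0.14290734112366496
-0.025 0.0952403074967973 0.14371314449248673
0.03 0.09289007282354385 0.1433576483477727
0.04 0.09446489995258585 0.1436797634212811
```

Held at about 10 N for over 1 s. I back straight off, lift clear and check.

Call:
step_arm(
  moves=[
    [0,0.005,0.03,0,0],
    [0,0.02,0.1,0,0],
    [0,0.06,0.4,0,0],
    [0,0.08,0.5,0.3,0],
    [0,0,0,1,0],
    [0,0,0,1,0],
    [0,0.1,1,1,0],
    [0,0.1,1,1,0],
    [0,0,1,0,0],
    [0,0,1,0,0],
    [0,0,1,0,0],
    [0,0,0,0,0],
  ],
)

```text
t: 20.98
position: [0.5821, 0.3021, 0.1774]
tool_rot: [-2.388, -2.041, -0.001]
force: [0.3, -0.2, -0.4]
grip_width: 0.496
```

Run:
```python
from h import *
st(); restpos('top18')
s=load('top18'); cv2.imwrite('pics/top18f.png',s['frame'][:,:,::-1])
a=load('top0')
for n in ['top0','top18']:
    q=load(n); px=[(224,114),(282,127),(240,236)]; print(np.round(by_depth(q,px),3).tolist())
v,u=np.mgrid[140:225,240:345]; px=np.c_[u.ravel(),v.ravel()]; P=by_depth(s,px); m=(P[:,2]>.066)&(P[:,2]<.082)
print(cv2.minAreaRect(tb(P[m]).astype(np.float32)),np.median(P[m,2]))
s=snap('side','side18');cv2.imwrite('pics/side18c.png',cv2.resize(s['frame'][150:300,130:330,::-1],None,fx=4,fy=4,interpolation=cv2.INTER_CUBIC))
```

```text
t 20.98 pos [0.5821 0.3021 0.1774] bed [-0.2086 -0.0203] jaw-bedY deg 0.23 tilt [ 0.     0.001 -1.   ] F [ 0.3 -0.2 -0.4] Fbed [0.2 0.3] M [-0.05 -0.06  0.03] w 0.496
-0.035 0.044048036334820545 0.14288294615643463
-0.025 0.04410104860101087 0.14355413548152846
0.03 0.04411003080019747 0.14332441727953726
0.04 0.04440326411699735 0.14352081872984157
[[0.73, 0.177, 0.039], [0.699, 0.033, 0.042], [0.43, 0.128, 0.037]]
[[0.73, 0.177, 0.04], [0.698, 0.033, 0.046], [0.43, 0.128, 0.041]]
((0.09400138258934021, 0.004014432430267334), (0.09125292301177979, 0.09983224421739578), 89.94537353515625) 0.07276861374115573
```

View pics/top18f.png

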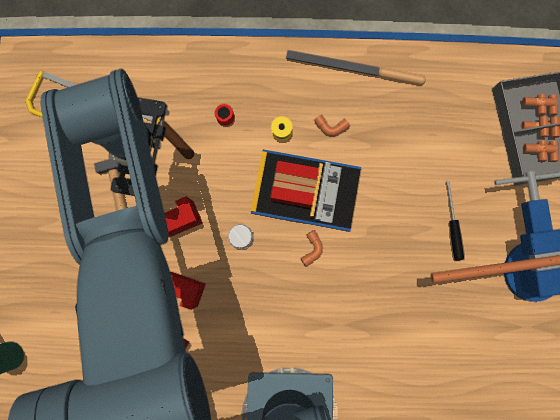

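View pics/top18c.png

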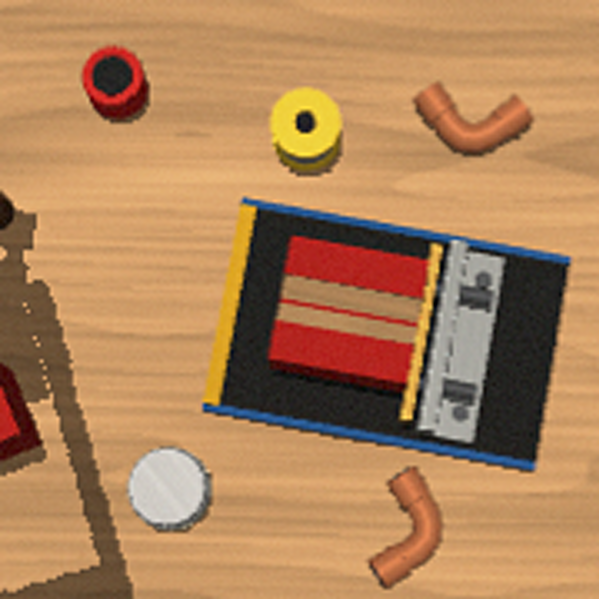

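View pics/side18c.png

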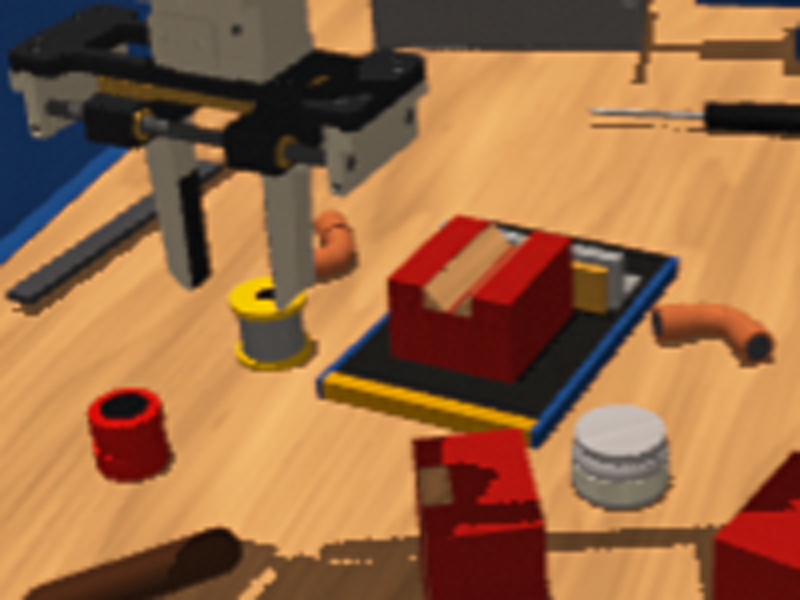

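The rest lies groove up against the brass pad (crop 290–440 × 240–390), square to it within 0.1°. The bystanders have not moved and the gripper touches nothing.

Run:
```python
from h import *
print(robot.hand_in())
```

```text
the job is handed in; nothing more can be done
None
```

The red pipe rest now lies on the sawing bed with its groove up, its crown against the brass pad. I handed the job in at about 21 s, and no verdict was reported.

- **Slide and tip:** I pushed the right-most block upright with both fingers on its cheeks and turned it square. It butted against the nose at about 7 N, plus a final nudge I did not read separately. I then backed off, raised the fingers and pushed high along an arc, under 2 N at each reading. It tipped over the nose onto its plain side.
- **Press:** It slid along the bed at about 3 N. The pad face is about 143 mm from the nose, by sight and by feel. I held it there at roughly 9.5–10.5 N for a little over a second. The highest force I read was about 12 N, at the end of the approach.
- **Last checks:** From the top camera, the rest is square to the bed axis within 0.1° and lies from 44 to 143 mm along the bed. Its top is at about 73 mm, as it should be. The gripper is clear and reads no force.
- **Bystanders:** The spool, deburrer and flux tin read the same position as at the start, and both elbows look the same in the pictures. The driver looks unmoved too. The hammer and saw were partly hidden by the arm in the last top picture, so I could not fully recheck them.
- **Disagreement:** The side and wrist cameras both put the fingertips about 33 mm above the reported TCP, although the TCP is described as lying at the very end of the fingers. There was no contact at a reported height of -1 mm, which agreed with the cameras, so I corrected every height by that amount.

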